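Uncover the pump housing and hold the spring probe on its round pad

ROBOT

A 6-joint arm with a two-finger parallel gripper is mounted at the origin on the work surface. World frame = base frame: x ahead of the robot, y to its left, z up, the work surface at z = 0. Lengths are in m, angles in rad, forces in N, time in s.
With the tool pointing down it reaches from about 0.375 to 0.9 m from the base axis. Payload 3.1 kg.
Tool frame: the origin (TCP) lies midway between the tips of the shut fingers; the grasp point (between the pads) lies 19 mm behind it; z points along the fingers, y is the line along which they close (so a half turn about z gives the same grasp; the last joint's range is limited). The gripper opens to 87 mm and grips with 3 to 60 N. Pads are 19 mm wide; open, the fingers measure 117 mm over their backs; the gripper's body (75 mm by 190 mm) begins 51 mm behind the grasp point.
Start: joints at [-0.178, 0.527, 1.433, -0, 1.181, -0.178], TCP at [0.625, 0, 0.187] pointing down, gripper open.
Joint ranges: [-3.08, 3.08], [-0.75, 2.2], [0.22, 2.44], [-1.43, 4.57], [0, 2.65], [-2.85, 2.85]. Speed limits (rad/s): [2.79, 2.79, 3.14, 3.14, 3.14, 3.14].

INTERFACE

Orientations are given as a unit quaternion [x, y, z, w].
In Python, from rig import robot gives the robot as it stands. The module is installed in compiled form; this text tells all that it offers.
- The arm moves only by the tool play_rows, never from a script. Its arguments are lists of equal length, an entry for each row: "gripper": the closure, from -1 (fully open) to 1 (shut); "delta_pos": the shift along the tool's x, y, z in cm, a list of three; "turn": the turn, a rotation vector about the tool's x, y, z in rad, a list of three. A call has 1 to 12 rows; each row is the pose to reach, as a shift and turn from the pose commanded when the call began, along the tool's axes at that moment; what a row does not reach only later rows make up. A row lasts 1/8 s, in which the tool goes at most 62.5 mm and 10.7 degrees, less where a joint would pass 70% of its speed; a pose out of reach is approached as far as the arm can. A call with a gripper value outside its range is refused whole. The fingers move at their own pace and stop on an object; "squeeze" is the grip in N (left out, the last holds). Time passes only in rows, so rows that repeat a pose let the fingers close. It gives the time, the measured TCP pose, the force, the opening and the grip force at its end, in the units of the state.
- robot.get_obs(): the state, without advancing time (a new reading comes with each control period).
- robot.camera(name): name is "scene" or "side" or "wrist"; returns a dict with "color" (480x640x3 uint8, red, green, blue), "vfov" (degrees; the focal length in pixels is half the picture's height over the tangent of half this angle, whatever the lens; pixels are square), "cx", "cy" (the principal point, pixels), "R" (3x3) and "t" (3): a world point X has camera coordinates R X + t. Camera axes: x right, y down, z forward; pixel columns grow to the right and rows downward; lengths in m; the calibration is good to about 2 mm. A picture is of the moment at which its call begins. There is no depth.
- robot.hand_in(): hands the job in; it is judged then, once.
The state is a dict: "time": time; "q": joint angles; "joint_velocities": joint speeds; "joint_torque": joint torques, N m; "position": TCP position; "tool_rot": TCP orientation; "ft_force": force on the tool from outside, world axes, zero at the start; "moment": the same for the moment, N m; "grip_width": finger opening in m; "grip_force": force on a finger pad.
Only numpy, scipy, OpenCV 4.12 (cv2) and the standard library are available. Lean on these libraries where they do the work, as an engineer would, in place of code of your own. Each camera call takes 0.05 s, during which the arm holds its last target. There are 200 camera calls.

TASK

Lift the loose cover plate straight off the two pins of the aluminium pump housing and lay it, handle up, flat on the black rubber mat without dropping it. Then take the long spring-tipped probe out of the wooden stand and hold it upright with its tip on the middle of the one round pad inside the housing (the other two pads are square), pressing gently so that the spring tip is pushed about half way in; finish while holding it there, still gripped and still pressing. Leave the plug gauge and the other parts on the bench where they are.

Things in the scene. Friction and masses are not known exactly. Their poses are not given: they have to be found in the camera images.
- housing: open-topped aluminium pump housing, fixed, 130 (x) x 100 (y) x 55 mm high, walls 10 mm; origin at the centre of its underside. Inside, a floor 8 mm up carries three brass pads in a row along its x, 34 mm apart, the middle one at the centre. Two upright pins, 8 mm thick, rise 10 mm above the rim at (+53, +38) and (-53, -38) mm. A pipe port sticks out 26 mm from its +x face, below the rim.
- cover: loose steel cover plate on the housing's rim, over the pins: 130 x 100 x 8 mm, 0.25 to 0.5 kg, two 10 mm pin holes; origin at the centre of its underside, z up, x and y along the housing's while seated. Lift it straight up 15 mm to clear the pins. A black bridge handle stands across its middle.
- cover_handle (a point): centre of the cover's handle bar, 38 mm above the cover's underside; the bar is 12 mm thick (cover x) and high, 64 mm long (along cover y), with 24 mm of free room under it between two legs at its ends; 30 mm from the plate's top face up to this point. Pinch it across the cover's x axis.
- mat: black rubber mat fixed flat on the bench, 190 (its x) x 160 (its y) x 4 mm; origin at the centre of its underside
- stand: fixed wooden block, 160 (its x, long) x 60 x 70 mm high; origin at the centre of its underside. Two upright 19 mm holes, 45 mm either side of its centre along its x: one holds the probe, the other the plug gauge (which is where varies).
- probe: long round spring-tipped probe standing in the stand, 0.11 to 0.24 kg. Origin on its axis, under its shoulder ring (32 mm wide, 6 thick), which rests on the stand's top; z up. Above: black round grip 26 mm wide from 6 to 68 mm, then a 20 mm wide cap up to 80 mm. Below: 16 mm nose to -45 mm, 8 mm spring tip to -60 mm. Any grasp yaw will do; the plug gauge stands 90 mm off along the stand's x.
- probe_tip (a point): end of the probe's spring tip, 60 mm below the probe's origin when the tip is out; the tip slides up into the nose when pressed
- plunger (a joint): how far the probe's spring tip is pushed in, 0 (out) to 0.010 m (at its stop); the push is about 1 N at the start and 7 N at the stop, rising evenly at 600 N/m, so half way is about 4 N
- pad_round: the one round brass pad (the other two are 19 mm square, also brass) inside the housing, 22 mm across and 18 mm high, fixed on the housing floor, in any of the three pad places; hidden under the cover at the start; origin at the centre of its underside
- pad_spot (a point): centre of the round pad's flat level top, 18 mm above its underside, 26 mm above the bench, 29 mm below the housing's rim
- plug_gauge: bystander: short steel plug gauge standing in the stand's other hole, its 34 mm wide head rising 30 mm above the stand; origin on its axis at the level of the stand's top
- collar: bystander: steel ring, 54 mm across, 14 mm high; origin at the underside
- coupling: bystander: upright brass coupling, 36 mm across, 50 mm high; origin at the underside
- elbow: bystander: brass pipe elbow, 49 mm high, one arm level, 63 mm long; origin under its upright arm
- grease_jar: bystander: white jar, 64 mm across, 75 mm high; origin at the underside
- flange: bystander: steel flange, 64 mm across, 31 mm high; origin at the underside
- reducer: bystander: stepped steel reducer, 48 mm across, 50 mm high; origin at the underside
Mind the look-alikes: they are no part of the job. What is shaped like the housing but orange is not meant.

How it is judged:
On the way, in this order (a step that is already met when the one before it is completed fails the run):
1. the cover lies flat and released on the mat (horizontal distance between cover and mat below 0.05 m and z of cover in the frame of mat below 0.008 m and angle between cover's own z axis and vertical below 0.06 rad and contact force between the fingers and cover below 0.1 N and linear speed of cover below 0.02 m/s), for 0.2 s.
2. the probe is lifted clear of the stand in the fingers (z of probe_tip in the frame of stand above 0.075 m and contact force between the fingers and probe above 1 N), for 0.1 s.
At the end, for the whole second after the job is handed in: Gripped probe upright within 5 degrees and at rest, tip within 6 mm of the round pad's centre, spring tip in 2 to 8 mm (1.5 to 8 N on the pad), probe not touching the housing otherwise; cover flat, handle up, released on the mat, centre within 50 mm of the mat's (all of step 1 and horizontal distance between probe_tip and pad_spot below 0.006 m and angle between probe's own z axis and vertical below 0.09 rad and value of joint plunger between 0.002 and 0.008 m and contact force between probe and pad_round between 1.5 and 8 N and contact force between the fingers and probe above 1 N and contact force between probe and housing below 0.2 N and linear speed of probe below 0.02 m/s); the arm keeps its last pose, push and grip.
It fails at once if a bystander is moved more than 30 mm (distance of any of plug_gauge, collar, coupling, elbow, grease_jar, flange, reducer from where it was at the start of the episode above 0.03 m).
It fails at once if the probe is rammed onto the round pad or the housing (over 20 N) (contact force between probe and pad_round above 20 N or contact force between probe and housing above 20 N).
It fails at once if the cover is dropped (moving faster than 0.7 m/s while out of the fingers) (linear speed of cover above 0.7 m/s and contact force between the fingers and cover below 0.1 N).
It also fails if it takes over 58 s, if anything falls off the work surface, if the arm or the gripper's body presses on something with over 40 N, if the wrist force passes 120 N, or if a joint passes its speed limit or range.

## Working session

There is one attempt and no reset: what is moved stays moved. The work goes in short steps, Python scripts to look and compute and a tool call to move; the robot and the scene stay as the last step left them, time stands still between calls to the robot, and variables do not carry over. Pictures are saved under pics/ and viewed, at most 10 in all, crops included, and the job is handed in when it is done.

Besides the shell and the picture viewer there is one more tool, called after "Call:" by a JSON object that holds its "fn" and its "kwargs". play_rows: Moves the arm, as the interface text tells. Its arguments: {"type":"object","properties":{"gripper":{"type":"array","items":{"type":"number"}},"delta_pos":{"type":"array","items":{"type":"array","items":{"type":"number"}}},"turn":{"type":"array","items":{"type":"array","items":{"type":"number"}}},"squeeze":{"type":"number"}},"required":["gripper","delta_pos","turn"]}

```bash
mkdir -p pics
cat > h.py <<'E'
import numpy as np, cv2, json, pickle
from rig import robot
from scipy.spatial.transform import Rotation as Rn
def snap(n,f):
    c=robot.camera(n); cv2.imwrite(f'pics/{f}.png',c['color'][:,:,::-1]); pickle.dump(c,open(f'pics/{f}.pkl','wb')); return c
def load(f): return pickle.load(open(f'pics/{f}.pkl','rb'))
def K(c): return 240/np.tan(np.radians(c['vfov'])/2)
def proj(c,X):
    p=np.atleast_2d(X)@np.array(c['R']).T+c['t']; f=K(c); return np.c_[c['cx']+f*p[:,0]/p[:,2],c['cy']+f*p[:,1]/p[:,2]]
def onz(c,uv,z):
    f=K(c); R=np.array(c['R']); d=R.T@np.array([(uv[0]-c['cx'])/f,(uv[1]-c['cy'])/f,1]); o=-R.T@np.array(c['t']); return o+d*(z-o[2])/d[2]
E
python3 - <<'E'
from h import *
for n in ['scene','side','wrist']:
    c=snap(n,n+'0'); print(n,c['vfov'],c['cx'],c['cy'],(-np.array(c['R']).T@c['t']).round(3),np.array(c['R'])[2].round(2))
print(robot.get_obs())
E
```

```text
scene 53.10684928242208 317.3404563008618 245.7284913393971 [1.061 0.067 1.055] [-0.5  -0.06 -0.86]
side 49.0722517719189 315.22040053859916 239.69364015302966 [0.372 0.829 0.99 ] [ 0.1  -0.67 -0.73]
wrist 59.058038337478905 322.4464099868943 241.9078785281398 [0.624 0.08  0.384] [-0.   -0.29 -0.96]
{'time': 0.15, 'q': array([-1.78494079e-01,  5.28244388e-01,  1.43362442e+00, -2.24395586e-05,
        1.18140906e+00, -1.78504133e-01]), 'joint_velocities': array([-0.00152011, -0.00269389, -0.00205706, -0.00018411,  0.00017103,
        0.00192267]), 'joint_torque': array([ 9.14956272e-04, -4.40429199e+01, -1.76841742e+01,  6.33679633e-02,
        5.52540855e-02, -1.06930895e-04]), 'position': array([6.24367400e-01, 1.40108362e-04, 1.86596320e-01]), 'tool_rot': array([ 7.07099957e-01,  7.07113103e-01, -4.89079873e-04, -6.86214516e-04]), 'ft_force': array([ 0.34457582, -0.29117299, -0.01894604]), 'moment': array([-0.00600357, -0.00671412, -0.01946653]), 'grip_force': 0.0, 'grip_width': 0.08691293502933069}
```

View pics/scene0.png

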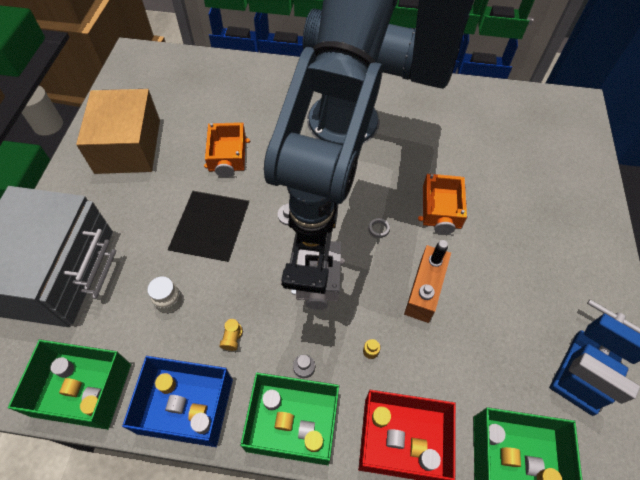

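View pics/side0.png

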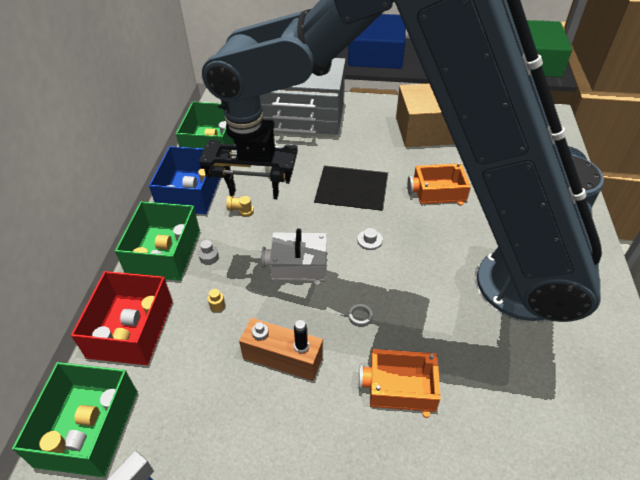

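The scene view has the mat at (210,225) and the grey housing with its cover under the gripper at (315,280). The stand is at (430,285), with the black probe at (440,250) and the plug gauge at (427,292). The orange decoys are at (225,148) and (445,203). In the side view the covered housing is at (298,257), the handle at (298,243), the probe at (300,333) and the mat at (352,187).

What could be mistaken for the housing: grey housing (298,257) side, orange (445,185), orange (403,382). Handle: only (298,243). For the probe: black grip (300,333) or plug gauge (260,330). I choose the grey housing and the black probe, and check them in a crop.

Run:
```python
import cv2,numpy as np
s=cv2.imread('pics/side0.png'); w=cv2.imread('pics/wrist0.png')
a=cv2.resize(s[215:390,225:345],None,fx=3.4,fy=3.4,interpolation=cv2.INTER_CUBIC)
b=cv2.resize(w,(390,292)); o=np.zeros((a.shape[0],800,3),'uint8'); o[:,:a.shape[1]]=a; o[:292,410:]=b
cv2.imwrite('pics/crop1.png',o); print(a.shape)
```

```text
(595, 408, 3)
```

View pics/crop1.png

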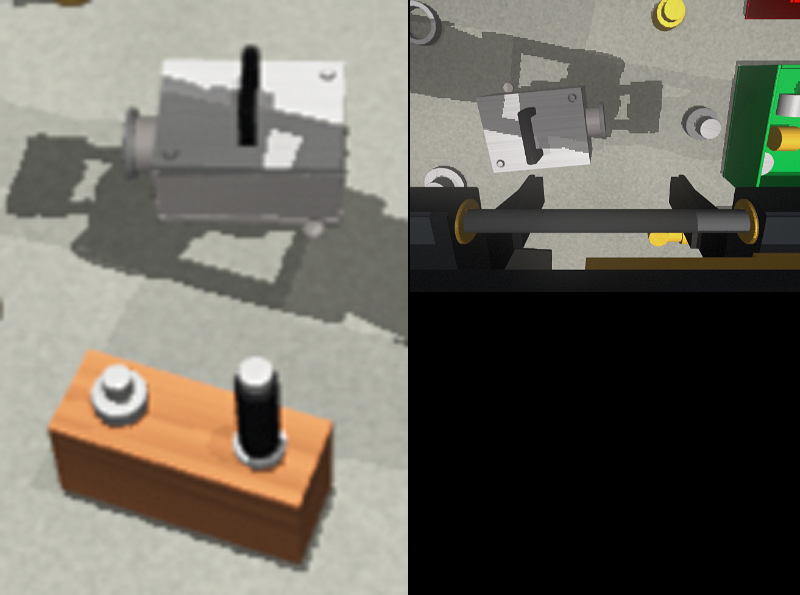

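The crop confirms both choices. The grey housing carries the plain cover with its black handle, corners at about (163,60), (344,64), (345,170) and (158,168) in the crop. The probe stands in the near-right hole at (257,410), and the plug gauge in the other at (118,395).

```bash
cat > m.py <<'E'
from h import *
s,w,c=load('side0'),load('wrist0'),load('scene0')
def cs(p): return [(np.array(q)/3.4+[225,215]-0.35) for q in p]
def rect(name,cam,px,z):
    P=np.array([onz(cam,p,z) for p in px]); n=len(P)
    e=[P[(i+1)%4]-P[i] for i in range(4)]
    print(name,P.mean(0).round(4),'sides',[round(np.linalg.norm(v),3) for v in e],'ang',[round(np.degrees(np.arctan2(v[1],v[0])),1) for v in e])
rect('cover side',s,cs([(163,60),(344,64),(345,170),(158,168)]),.063)
rect('cover wrist',w,[((x-410)*1.641,y*1.641) for x,y in [(478,97),(585,87),(591,163),(494,172)]],.063)
rect('mat scene',c,[(192,192),(248,200),(225,258),(170,250)],.004)
rect('mat side',s,[(327,167),(387,170),(383,208),(316,202)],.004)
rect('stand side',s,cs([(92,350),(332,424),(300,506),(50,428)]),.07)
print('cap side',onz(s,cs([(256,370)])[0],.15),'scene',onz(c,(442,243),.15))
print('plug side',onz(s,cs([(117,373)])[0],.10))
print('handle top side', onz(s,cs([(249,96)])[0],.107), 'wrist', onz(w,((529-410)*1.641,135*1.641),.107))
print('handle ends', onz(s,cs([(251,50)])[0],.107),onz(s,cs([(247,125)])[0],.107))
E
python3 m.py
```

```text
cover side [0.5302 0.0063 0.063 ] sides [np.float64(0.13), np.float64(0.099), np.float64(0.127), np.float64(0.102)] ang [np.float64(-175.2), np.float64(96.9), np.float64(5.8), np.float64(-81.4)]
cover wrist [0.5345 0.0048 0.063 ] sides [np.float64(0.132), np.float64(0.098), np.float64(0.131), np.float64(0.099)] ang [np.float64(5.2), np.float64(-86.8), np.float64(-174.4), np.float64(94.1)]
mat scene [ 0.4273 -0.2997  0.004 ] sides [np.float64(0.155), np.float64(0.183), np.float64(0.142), np.float64(0.184)] ang [np.float64(89.0), np.float64(-5.6), np.float64(-90.5), np.float64(178.6)]
mat side [ 0.4227 -0.2974  0.004 ] sides [np.float64(0.175), np.float64(0.162), np.float64(0.183), np.float64(0.154)] ang [np.float64(-178.2), np.float64(88.2), np.float64(-1.0), np.float64(-94.9)]
stand side [0.5279 0.2648 0.07  ] sides [np.float64(0.158), np.float64(0.058), np.float64(0.159), np.float64(0.059)] ang [np.float64(167.1), np.float64(78.2), np.float64(-12.3), np.float64(-102.9)]
cap side [0.48472769 0.27391112 0.15      ] scene [0.48523576 0.26921096 0.15      ]
plug side [0.57298296 0.25268872 0.1       ]
handle top side [0.52736059 0.02946355 0.107     ] wrist [0.53775573 0.01102198 0.107     ]
handle ends [ 0.53242871 -0.01321907  0.107     ] [0.52477385 0.05539905 0.107     ]
```

Call:
{"fn": "play_rows", "kwargs": {"gripper": [-1, -1, -1, -1, -1], "delta_pos": [[0.2, -3, 1], [0.4, -6, 2.5], [0.55, -9.3, 4.7], [0.55, -9.3, 4.7], [0.55, -9.3, 4.7]], "turn": [[0, 0, -0.03], [0, 0, -0.06], [0, 0, -0.095], [0, 0, -0.095], [0, 0, -0.095]]}}

```text
time: 0.78
position: [0.5334, 0.0052, 0.1408]
tool_rot: [0.673, 0.74, 0.001, 0.001]
ft_force: [0.7, 0.1, 0.9]
grip_width: 0.0871
grip_force: 0.0
```

Run:
```python
from h import *
c=snap('wrist','w1'); o=robot.get_obs(); print(o['position'],o['ft_force'])
snap('scene','s1')
```

```text
[0.53403042 0.00512348 0.14108202] [ 0.33070247 -0.5653388   0.80202972]
```

View pics/w1.png

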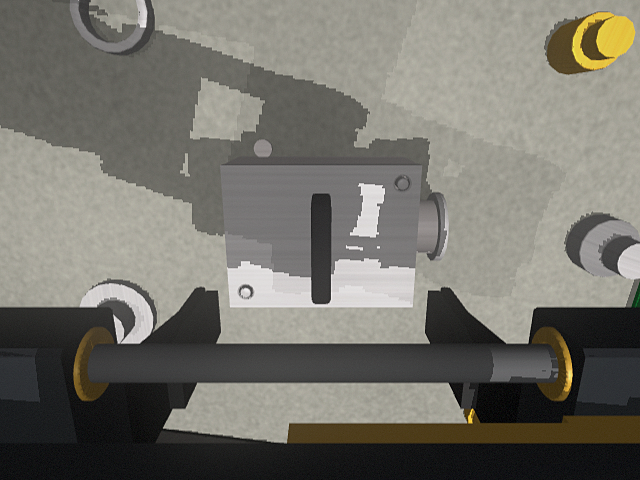

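The wrist view has the cover square in the image, corners at about (222,165), (421,163), (413,307) and (229,307). The handle bar spans columns 311–331 and rows 194–304.

Run:
```python
from h import *
c=load('w1')
P=np.array([onz(c,p,.063) for p in [(222,165),(421,163),(413,307),(229,307)]])
print(P.mean(0),[np.linalg.norm(P[i]-P[(i+1)%4]).round(4) for i in range(4)])
for i,j in((0,1),(3,2),(3,0),(2,1)):
    v=P[j]-P[i];print(np.degrees(np.arctan2(v[1],v[0])).round(2))
print('bar',onz(c,(321,194),.099),onz(c,(321,304),.099))
print('pins',onz(c,(402.5,183),.065),onz(c,(246,292),.065))
o=robot.get_obs();r=Rn.from_quat(o['tool_rot']).as_matrix();print(r.round(4))
```

```text
[0.53211119 0.00415953 0.063     ] [np.float64(0.1278), np.float64(0.1013), np.float64(0.1308), np.float64(0.1)]
5.94
5.35
94.31
96.01
bar [0.52857653 0.04138805 0.099     ] [ 0.53492851 -0.02680549  0.099     ]
pins [0.58082667 0.04728489 0.065     ] [ 0.48337269 -0.03845541  0.065     ]
[[-9.460e-02  9.955e-01  3.200e-03]
 [ 9.955e-01  9.460e-02 -6.000e-04]
 [-9.000e-04  3.100e-03 -1.000e+00]]
```

Call:
{"fn": "play_rows", "kwargs": {"gripper": [-1, -1, -1, -1], "delta_pos": [[0, -0.1, 1.5], [0, -0.1, 3], [0, -0.1, 4], [0, -0.1, 4]], "turn": [[0, 0, 0], [0, 0, 0], [0, 0, 0], [0, 0, 0]]}}

```text
time: 1.38
position: [0.53, 0.0056, 0.0989]
tool_rot: [0.673, 0.74, -0.001, -0.001]
ft_force: [0.1, -0.1, 0.4]
grip_width: 0.0868
grip_force: 0.0
```

Call:
{"fn": "play_rows", "kwargs": {"gripper": [-1, -1, -1, -0.4, 0, 0.3, 0.5, 0.7, 1, 1, 1], "delta_pos": [[0, 0.1, 1], [0, 0.1, 2], [0, 0.1, 2.5], [0, 0.1, 2.5], [0, 0.1, 2.5], [0, 0.1, 2.5], [0, 0.1, 2.5], [0, 0.1, 2.5], [0, 0.1, 2.5], [0, 0.1, 2.5], [0, 0.1, 2.5]], "turn": [[0, 0, 0], [0, 0, 0], [0, 0, 0], [0, 0, 0], [0, 0, 0], [0, 0, 0], [0, 0, 0], [0, 0, 0], [0, 0, 0], [0, 0, 0], [0, 0, 0]], "squeeze": 30}}

```text
time: 2.75
position: [0.532, 0.0055, 0.0754]
tool_rot: [0.673, 0.74, -0.0, -0.0]
ft_force: [0.8, 0.3, -0.1]
grip_width: 0.0146
grip_force: 0.0
```

Call:
{"fn": "play_rows", "kwargs": {"gripper": [1, 1, 1, 1, 1, 1], "delta_pos": [[0, 0, 0], [0, 0, 0], [0, 0, 0], [0, 0, -0.3], [0, 0, -0.6], [0, 0, -0.6]], "turn": [[0, 0, 0], [0, 0, 0], [0, 0, 0], [0, 0, 0], [0, 0, 0], [0, 0, 0]]}}

```text
time: 3.5
position: [0.5323, 0.0055, 0.0818]
tool_rot: [0.673, 0.74, 0.0, 0.0]
ft_force: [1.0, -0.2, 0.3]
grip_width: 0.0008
grip_force: 0.0
```

Run:
```python
from h import *
a=snap('wrist','w2');b=snap('side','sd2');o=robot.get_obs(); print(o['position'],o['ft_force'],o['grip_width'],o['grip_force'])
x=cv2.resize(b['color'][180:330,200:380],(480,400),interpolation=cv2.INTER_CUBIC)
y=cv2.resize(a['color'][100:400,160:480],(320,300))
z=np.zeros((400,800,3),'uint8');z[:,:480]=x;z[:300,480:]=y
cv2.imwrite('pics/c2.png',z[:,:,::-1])
```

```text
[0.53206874 0.00550836 0.08148587] [-0.23536958  0.14534574  0.01118008] 0.00033189413739115954 0.0
```

View pics/c2.png

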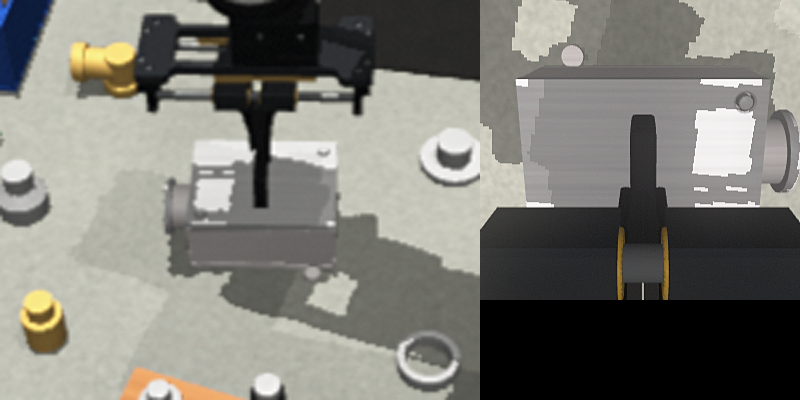

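Run:
```python
from h import *
o=robot.get_obs();R=Rn.from_quat(o['tool_rot']).as_matrix();p=o['position']
for n in['w2','sd2']:
    c=load(n); print(n,'tcp',proj(c,p).round(0),'grasp',proj(c,p-R[:,2]*.019).round(0),'30 up',proj(c,p-R[:,2]*.05).round(0))
    for y in(-.032,0,.032): 
        q=[.532-.095*y,.005+y]
        print(y,'top',proj(c,[*q,.099]).round(0),'und',proj(c,[*q,.087]).round(0),'plate',proj(c,[*q,.063]).round(0))
    print('corners',[proj(c,[.532+np.cos(.095)*a-np.sin(.095)*b,.005+np.sin(.095)*a+np.cos(.095)*b,.063]).round(0).tolist() for a,b in((-.065,.05),(.065,.05),(.065,-.05),(-.065,-.05))])
```

```text
w2 tcp [[323. 281.]] grasp [[323. 297.]] 30 up [[323. 329.]]
-0.032 top [[323. 357.]] und [[323. 345.]] plate [[323. 322.]]
0 top [[323. 296.]] und [[323. 286.]] plate [[323. 269.]]
0.032 top [[323. 229.]] und [[323. 222.]] plate [[323. 211.]]
corners [[[195.0, 177.0]], [[451.0, 177.0]], [[436.0, 350.0]], [[210.0, 350.0]]]
sd2 tcp [[298. 243.]] grasp [[298. 237.]] 30 up [[297. 228.]]
-0.032 top [[298. 227.]] und [[299. 231.]] plate [[299. 238.]]
0 top [[298. 237.]] und [[298. 241.]] plate [[298. 248.]]
0.032 top [[297. 248.]] und [[297. 251.]] plate [[297. 258.]]
corners [[[325.0, 264.0]], [[269.0, 263.0]], [[273.0, 232.0]], [[326.0, 233.0]]]
```

The fingers report shut with no force and the cover has not lifted, so I zoom in on the fingertips.

Run:
```python
from h import *
a=load('w2')['color'];b=load('sd2')['color']
x=cv2.resize(b[190:280,255:345],(400,400),interpolation=cv2.INTER_CUBIC)
y=cv2.resize(a[190:340,250:400],(400,400),interpolation=cv2.INTER_CUBIC)
z=np.hstack([x,y]).astype(float)/255; z=z**0.45
cv2.imwrite('pics/c3.png',(z*255).astype('uint8')[:,:,::-1])
```

```text
(no output)
```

View pics/c3.png

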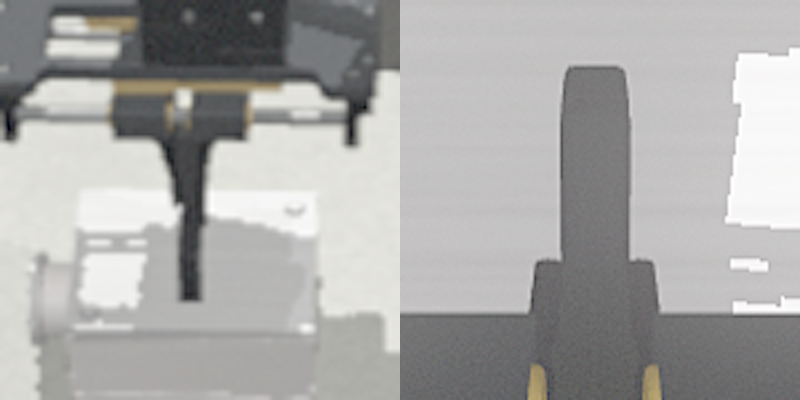

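Call:
{"fn": "play_rows", "kwargs": {"gripper": [-0.3, -0.5, -0.5, -0.5, -0.5, -0.5, -0.5, -0.5], "delta_pos": [[0, 0, 0], [0, 0, 0], [0, 0, 0], [0, 0, 0], [0, 0, 0], [0, 0, 0.5], [0, 0, 1], [0, 0, 1.2]], "turn": [[0, 0, 0], [0, 0, 0], [0, 0, 0], [0, 0, 0], [0, 0, 0], [0, 0, 0], [0, 0, 0], [0, 0, 0]]}}

```text
time: 4.6
position: [0.5316, 0.0056, 0.0688]
tool_rot: [0.673, 0.74, -0.0, -0.0]
ft_force: [-0.6, -0.3, -0.4]
grip_width: 0.0637
grip_force: 0.0
```

Run:
```python
from h import *
o=robot.get_obs(); print(o['position'],o['ft_force'],o['grip_width'],o['grip_force'])
b=snap('scene','s3');a=snap('wrist','w3')
x=cv2.resize(b['color'][220:320,270:370],(400,400),interpolation=cv2.INTER_CUBIC)
y=cv2.resize(a['color'][150:390,200:440],(400,400),interpolation=cv2.INTER_CUBIC)
z=(np.hstack([x,y]).astype(float)/255)**.45
cv2.imwrite('pics/c4.png',(z*255).astype('uint8')[:,:,::-1])
p=o['position']
for n in['s3','w3']: print(n,proj(load(n),np.array([p+[-.029,0,0],p+[.029,0,0],[.532,.005,.099],[.535,-.027,.099],[.529,.037,.099]])).round(1))
```

```text
[0.53159978 0.00560445 0.06875743] [-0.62552521 -0.33572357 -0.36365   ] 0.06367007786592269 0.0
s3 [[321.6 252.1]
 [318.  273.8]
 [319.8 256.6]
 [305.7 255.9]
 [333.9 257.3]]
w3 [[265.9 276.1]
 [381.4 286.4]
 [324.7 309. ]
 [324.5 373.6]
 [324.8 237.5]]
```

View pics/c4.png

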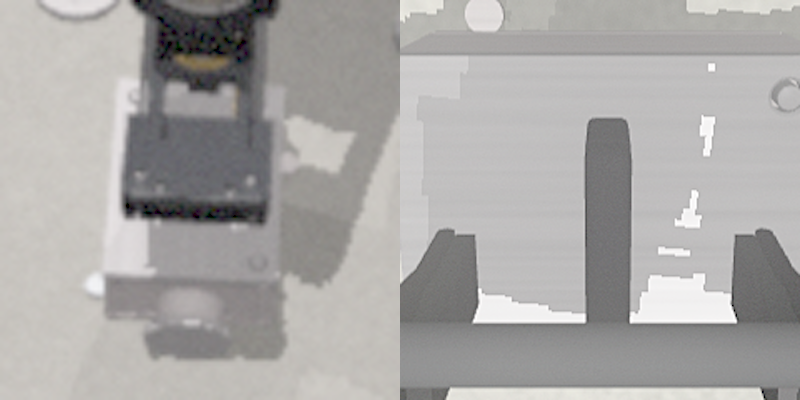

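The image disagrees with the stated tool frame. From the pad gap (155 px for 64 mm), the fingertips sit about 30 mm above the reported TCP, so the fingers closed above the bar. I'll go down in small steps and watch the force.

Call:
{"fn": "play_rows", "kwargs": {"gripper": [-0.5, -0.5, -0.5, -0.5], "delta_pos": [[0, 0, 0.4], [0, 0, 0.8], [0, 0, 1.2], [0, 0, 1.2]], "turn": [[0, 0, 0], [0, 0, 0], [0, 0, 0], [0, 0, 0]]}}

```text
time: 5.2
position: [0.5317, 0.0056, 0.0569]
tool_rot: [0.673, 0.74, -0.0, -0.0]
ft_force: [0.9, -0.1, 0.9]
grip_width: 0.0651
grip_force: 0.0
```

Call:
{"fn": "play_rows", "kwargs": {"gripper": [-0.5, -0.5, -0.5, -0.5], "delta_pos": [[0, 0, 0.2], [0, 0, 0.4], [0, 0, 0.6], [0, 0, 0.6]], "turn": [[0, 0, 0], [0, 0, 0], [0, 0, 0], [0, 0, 0]]}}

```text
time: 5.7
position: [0.5318, 0.0056, 0.0512]
tool_rot: [0.673, 0.74, -0.0, -0.0]
ft_force: [-0.5, 0.8, 1.0]
grip_width: 0.0648
grip_force: 0.0
```

Call:
{"fn": "play_rows", "kwargs": {"gripper": [-0.5, -0.5, -0.5, -0.5], "delta_pos": [[0, 0, 0.2], [0, 0, 0.4], [0, 0, 0.6], [0, 0, 0.6]], "turn": [[0, 0, 0], [0, 0, 0], [0, 0, 0], [0, 0, 0]]}}

```text
time: 6.2
position: [0.5318, 0.0055, 0.0451]
tool_rot: [0.673, 0.74, -0.0, -0.0]
ft_force: [0.3, -0.1, -0.9]
grip_width: 0.0651
grip_force: 0.0
```

Run:
```python
from h import *
o=robot.get_obs(); print(o['position'],o['ft_force'],o['grip_width'])
a=snap('wrist','w4'); w=a['color'].astype(int).sum(2)
w3=load('w3')['color'].astype(int).sum(2)
for im in (w3,w):
  for r in range(270,340,6):
    d=np.where(im[r]<150)[0]; s=np.split(d,np.where(np.diff(d)>3)[0]+1)
    print(r,[(x[0],x[-1]) for x in s if len(x)>4])
  print()
```

```text
[0.5318048  0.00554619 0.04512992] [ 0.2527242  -0.05845918 -0.85113491] 0.06509608780413034
270 [(np.int64(311), np.int64(338))]
276 [(np.int64(311), np.int64(338))]
282 [(np.int64(311), np.int64(337))]
288 [(np.int64(224), np.int64(231)), (np.int64(311), np.int64(337)), (np.int64(414), np.int64(421))]
294 [(np.int64(220), np.int64(230)), (np.int64(235), np.int64(244)), (np.int64(311), np.int64(337)), (np.int64(401), np.int64(425))]
300 [(np.int64(216), np.int64(230)), (np.int64(234), np.int64(244)), (np.int64(311), np.int64(337)), (np.int64(400), np.int64(429))]
306 [(np.int64(213), np.int64(224)), (np.int64(228), np.int64(245)), (np.int64(311), np.int64(337)), (np.int64(400), np.int64(432))]
312 [(np.int64(209), np.int64(245)), (np.int64(311), np.int64(337)), (np.int64(400), np.int64(436)), (np.int64(485), np.int64(616))]
318 [(np.int64(203), np.int64(245)), (np.int64(311), np.int64(337)), (np.int64(399), np.int64(442)), (np.int64(484), np.int64(625))]
324 [(np.int64(62), np.int64(87)), (np.int64(92), np.int64(102)), (np.int64(106), np.int64(123)), (np.int64(197), np.int64(245)), 
[... 1092 characters left out ...]
nt64(618))]
318 [(np.int64(202), np.int64(244)), (np.int64(309), np.int64(339)), (np.int64(400), np.int64(443)), (np.int64(485), np.int64(627))]
324 [(np.int64(143), np.int64(151)), (np.int64(155), np.int64(160)), (np.int64(195), np.int64(245)), (np.int64(309), np.int64(339)), (np.int64(400), np.int64(450)), (np.int64(485), np.int64(636))]
330 [(np.int64(42), np.int64(140)), (np.int64(189), np.int64(245)), (np.int64(309), np.int64(339)), (np.int64(400), np.int64(456)), (np.int64(484), np.int64(488)), (np.int64(504), np.int64(639))]
336 [(np.int64(8), np.int64(137)), (np.int64(183), np.int64(244)), (np.int64(309), np.int64(339)), (np.int64(401), np.int64(462)), (np.int64(508), np.int64(639))]
```

Call:
{"fn": "play_rows", "kwargs": {"gripper": [-0.5, -0.5, -0.5, -0.5, -0.5], "delta_pos": [[0, 0.05, 0.3], [0, 0.05, 0.6], [0, 0.05, 0.9], [0, 0.05, 1.2], [0, 0.05, 1.2]], "turn": [[0, 0, 0], [0, 0, 0], [0, 0, 0], [0, 0, 0], [0, 0, 0]]}}

```text
time: 6.88
position: [0.5322, 0.0056, 0.033]
tool_rot: [0.673, 0.74, -0.0, -0.0]
ft_force: [-0.1, -0.5, -0.7]
grip_width: 0.0652
grip_force: 0.0
```

Call:
{"fn": "play_rows", "kwargs": {"gripper": [0, 0.3, 0.5, 0.7, 1, 1, 1, 1, 1, 1], "delta_pos": [[0, 0, 0.2], [0, 0, 0.2], [0, 0, 0.2], [0, 0, 0.2], [0, 0, 0.2], [0, 0, 0.2], [0, 0, 0.2], [0, 0, 0.2], [0, 0, 0.2], [0, 0, 0.2]], "turn": [[0, 0, 0], [0, 0, 0], [0, 0, 0], [0, 0, 0], [0, 0, 0], [0, 0, 0], [0, 0, 0], [0, 0, 0], [0, 0, 0], [0, 0, 0]], "squeeze": 30}}

```text
time: 8.12
position: [0.5324, 0.0056, 0.0313]
tool_rot: [0.673, 0.74, -0.0, -0.0]
ft_force: [0.1, 0.7, 0.3]
grip_width: 0.0111
grip_force: 30.0
```

Call:
{"fn": "play_rows", "kwargs": {"gripper": [1, 1, 1, 1, 1, 1, 1, 1], "delta_pos": [[0, 0, -0.3], [0, 0, -0.8], [0, 0, -1.4], [0, 0, -2], [0, 0, -3], [0, 0, -4], [0, 0, -5], [0, 0, -5]], "turn": [[0, 0, 0], [0, 0, 0], [0, 0, 0], [0, 0, 0], [0, 0, 0], [0, 0, 0], [0, 0, 0], [0, 0, 0]]}}

```text
time: 9.12
position: [0.5333, 0.0054, 0.0825]
tool_rot: [0.673, 0.74, 0.001, 0.001]
ft_force: [1.0, -0.0, -3.8]
grip_width: 0.0109
grip_force: 30.0
```

Call:
{"fn": "play_rows", "kwargs": {"gripper": [1, 1, 1, 1, 1, 1, 1, 1, 1, 1, 1, 1], "delta_pos": [[-1, -0.5, 0], [-3, -1.4, 0], [-6, -2.8, 0], [-9.5, -4.4, 0], [-13, -6, 0], [-16.5, -7.7, 0], [-20, -9.3, 0], [-23.5, -10.9, 0], [-26.5, -12.3, 0], [-28.2, -13.1, 0], [-29.1, -13.5, 0], [-29.1, -13.5, 0]], "turn": [[0, 0, 0], [0, 0, 0], [0, 0, 0], [0, 0, 0], [0, 0, 0], [0, 0, 0], [0, 0, 0], [0, 0, 0], [0, 0, 0], [0, 0, 0], [0, 0, 0], [0, 0, 0]]}}

```text
time: 10.62
position: [0.4255, -0.2968, 0.0812]
tool_rot: [0.673, 0.74, 0.0, -0.0]
ft_force: [-0.2, 0.3, -3.8]
grip_width: 0.0109
grip_force: 30.0
```

Run:
```python
from h import *
o=robot.get_obs(); print(o['position'],o['ft_force'],o['grip_width'],o['moment'])
b=snap('wrist','w5')['color'];a=snap('side','sd5')['color']
cv2.imwrite('pics/c5.png',np.hstack([cv2.resize(a[100:300,250:450],(400,400)),cv2.resize(b,(400,300))[np.r_[0:300,[0]*100]]])[:,:,::-1])
```

```text
[ 0.42552043 -0.29675573  0.08119249] [-0.23332985  0.25184351 -3.82152693] 0.010911758322461558 [-0.02489184 -0.00597894  0.00981284]
```

View pics/c5.png

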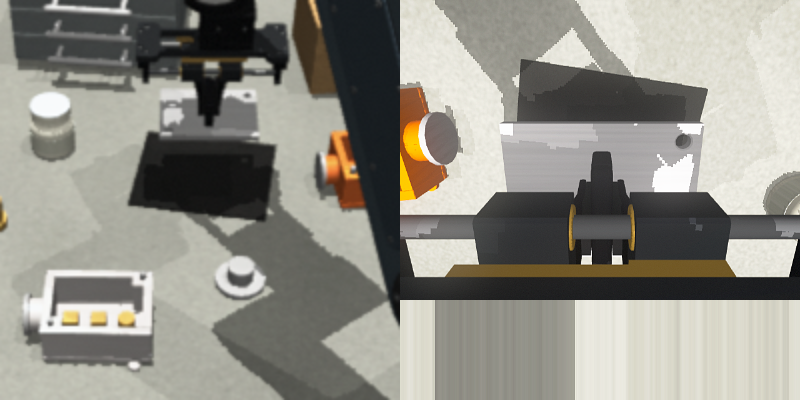

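The cover hangs level over the mat. The open housing shows three pads at crop (70,318), (98,318) and (126,318); the right one, on the −x side away from the port, looks round.

Run:
```python
from h import *
s=load('sd5');w=load('w5')
P=np.array([onz(s,p,.004) for p in [(324,166),(388.5,174),(383,210),(315,202.5)]]);print(P.round(3),P.mean(0))
print(onz(w,(121*1.6,59*1.6),.004),onz(w,(307*1.6,90*1.6),.004))
h=np.array([onz(w,p,.105) for p in [(100*1.6,122*1.6),(304*1.6,124*1.6)]]);print('cover far corners',h)
for p in[(126,316),(98,317),(70,318)]: print('pad',onz(s,(p[0]/2+250,p[1]/2+100),.026))
```

```text
[[ 0.515 -0.377  0.004]
 [ 0.326 -0.361  0.004]
 [ 0.335 -0.209  0.004]
 [ 0.521 -0.218  0.004]] [ 0.42431095 -0.29136357  0.004     ]
[ 0.337607   -0.21294792  0.004     ] [ 0.52519469 -0.22511628  0.004     ]
cover far corners [[ 0.35346812 -0.25549354  0.105     ]
 [ 0.48822563 -0.24415167  0.105     ]]
pad [0.49768684 0.00124144 0.026     ]
pad [0.5312217  0.00673874 0.026     ]
pad [0.56473309 0.0122322  0.026     ]
```

Call:
{"fn": "play_rows", "kwargs": {"gripper": [1, 1, 1, 1, 1, 1, 1, 1], "delta_pos": [[0, 0, 1], [0, 0, 2.5], [0, 0, 4.2], [0, 0, 6], [0, 0, 7.5], [0, 0, 8.7], [0, 0, 9.4], [0, 0, 9.4]], "turn": [[0, 0, 0], [0, 0, 0], [0, 0, 0], [0, 0, 0], [0, 0, 0], [0, 0, 0], [0, 0, 0], [0, 0, 0]]}}

```text
time: 11.72
position: [0.4255, -0.2967, -0.0131]
tool_rot: [0.673, 0.74, 0.0, -0.0]
ft_force: [0.4, -0.8, -4.3]
grip_width: 0.0113
grip_force: 30.0
```

Call:
{"fn": "play_rows", "kwargs": {"gripper": [1, 1, 1, 1], "delta_pos": [[0, 0, 0.2], [0, 0, 0.4], [0, 0, 0.5], [0, 0, 0.5]], "turn": [[0, 0, 0], [0, 0, 0], [0, 0, 0], [0, 0, 0]]}}

```text
time: 12.22
position: [0.4257, -0.297, -0.0176]
tool_rot: [0.673, 0.74, -0.0, 0.0]
ft_force: [-0.6, 0.6, -3.6]
grip_width: 0.0107
grip_force: 30.0
```

Call:
{"fn": "play_rows", "kwargs": {"gripper": [1, 1, 1, 1], "delta_pos": [[0, 0, 0.1], [0, 0, 0.2], [0, 0, 0.25], [0, 0, 0.25]], "turn": [[0, 0, 0], [0, 0, 0], [0, 0, 0], [0, 0, 0]]}}

```text
time: 12.72
position: [0.4257, -0.297, -0.0197]
tool_rot: [0.673, 0.74, -0.0, 0.0]
ft_force: [-0.4, 1.6, 3.3]
grip_width: 0.0113
grip_force: 30.0
```

Call:
{"fn": "play_rows", "kwargs": {"gripper": [0.6, 0.3, 0, -0.3, -0.5, -0.5, -0.5, -0.5, -0.5, -0.5], "delta_pos": [[0, 0, 0], [0, 0, 0], [0, 0, 0], [0, 0, 0], [0, 0, 0], [0, 0, 0], [0, 0, -1], [0, 0, -3], [0, 0, -6], [0, 0, -9]], "turn": [[0, 0, 0], [0, 0, 0], [0, 0, 0], [0, 0, 0], [0, 0, 0], [0, 0, 0], [0, 0, 0], [0, 0, 0], [0, 0, 0], [0, 0, 0]]}}

```text
time: 13.98
position: [0.4256, -0.2968, 0.0712]
tool_rot: [0.673, 0.74, -0.0, 0.0]
ft_force: [-0.5, -0.1, 0.2]
grip_width: 0.0654
grip_force: 0.0
```

Run:
```python
from h import *
o=robot.get_obs(); print(o['position'],o['ft_force'],o['grip_width'],o['q'])
b=snap('wrist','w6')['color'];a=snap('side','sd6')['color']
cv2.imwrite('pics/c6.png',np.hstack([cv2.resize(a[100:300,250:450],(400,400)),cv2.resize(b,(400,300))[np.r_[0:300,[0]*100]]])[:,:,::-1])
```

```text
[ 0.4255765  -0.29680516  0.07121133] [-0.5453556  -0.14657827  0.23711137] 0.06536901884096939 [-8.24591713e-01  5.63217754e-01  1.80248631e+00  5.61298208e-07
  7.75832671e-01 -9.19582387e-01]
```

View pics/c6.png

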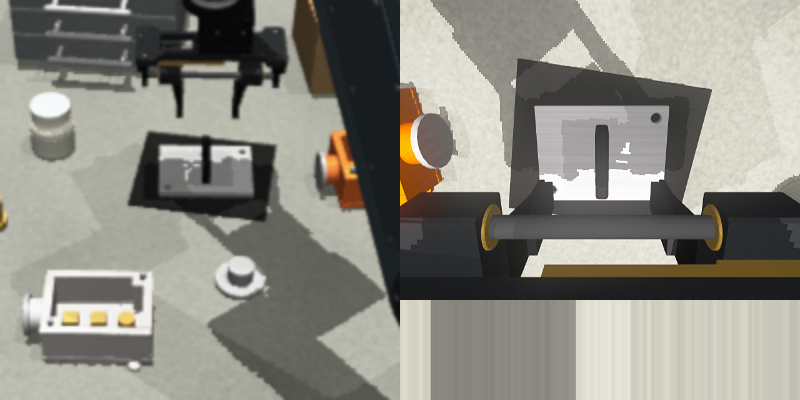

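The cover lies flat and released on the mat, handle up, plate centre near crop (205,172). Next is the probe.

Call:
{"fn": "play_rows", "kwargs": {"gripper": [-0.5, -0.5, -0.5, -0.5, -0.5, -0.5, -0.5, -0.5, -0.5, -0.5, -0.5, -0.5], "delta_pos": [[0, 0, -2], [0, 0, -5], [2, 0.4, -8], [6, 1.2, -10], [11, 2.2, -10], [16, 3.2, -10], [21, 4.2, -10], [26, 5.2, -10], [31, 6.2, -10], [36, 7.2, -10], [41, 8.2, -10], [46, 9.2, -10]], "turn": [[0, 0, 0], [0, 0, 0], [0, 0, 0], [0, 0, 0], [0, 0, 0], [0, 0, 0], [0, 0, 0], [0, 0, 0], [0, 0, 0], [0, 0, 0], [0, 0, 0], [0, 0, 0]]}}

```text
time: 15.58
position: [0.4731, 0.1714, 0.1694]
tool_rot: [0.673, 0.74, -0.0, -0.0]
ft_force: [1.2, -0.2, 0.1]
grip_width: 0.0654
grip_force: 0.0
```

Call:
{"fn": "play_rows", "kwargs": {"gripper": [-0.5, -0.5, -0.5, -0.5, -0.5, -0.5], "delta_pos": [[4, 0.8, 0], [7, 1.4, 0], [9, 1.8, 0], [10.2, 2.1, 0], [10.2, 2.1, 0], [10.2, 2.1, 0]], "turn": [[0, 0, 0], [0, 0, 0], [0, 0, 0], [0, 0, 0], [0, 0, 0], [0, 0, 0]]}}

```text
time: 16.32
position: [0.4847, 0.2723, 0.1697]
tool_rot: [0.673, 0.74, -0.0, -0.0]
ft_force: [-0.4, 0.1, -0.6]
grip_width: 0.0652
grip_force: 0.0
```

Run:
```python
from h import *
o=robot.get_obs(); p=o['position'];print(p,o['tool_rot'],o['ft_force'],o['grip_width'])
c=snap('wrist','w7'); snap('scene','s7'); s=snap('side','sd7')
im=c['color'].astype(int)
print('pred cap top',proj(c,[[.4845,.273,.15],[.4845,.273,.138],[.4845,.273,.07]]).round(0))
# dark grip blob & bright cap near prediction
u,v=proj(c,[.4845,.273,.144])[0].astype(int)
g=im.sum(2)
for r in range(v-70,v+90,10):
    row=g[r]; d=np.where(row[u-80:u+80]<170)[0]+u-80; b=np.where(row[u-80:u+80]>560)[0]+u-80
    print(r,(d.min(),d.max(),len(d)) if len(d) else '',(b.min(),b.max(),len(b)) if len(b) else '')
# pads in the housing, side view, brass mask
hsv=cv2.cvtColor(s['color'],cv2.COLOR_RGB2HSV)
m=((hsv[...,0]>15)&(hsv[...,0]<32)&(hsv[...,1]>110)&(hsv[...,2]>90)).astype('uint8')
n,l,st,ce=cv2.connectedComponentsWithStats(m)
for i in range(1,n):
    if st[i,4]>15 and 250<ce[i][0]<340 and 220<ce[i][1]<290: print(st[i],ce[i],onz(s,ce[i],.026))
```

```text
[0.48470278 0.27231169 0.16970552] [ 6.73053454e-01  7.39593701e-01 -4.52177350e-04 -3.37265897e-05] [-0.38488597  0.10453393 -0.60146966] 0.06519462076117337
pred cap top [[323. 266.]
 [323. 259.]
 [323. 228.]]
192  
202  
212  
222 (np.int64(309), np.int64(338), 30) 
232 (np.int64(306), np.int64(342), 37) (np.int64(269), np.int64(269), 1)
242 (np.int64(305), np.int64(344), 40) 
252 (np.int64(303), np.int64(345), 14) 
262 (np.int64(303), np.int64(345), 7) 
272  
282  
292 (np.int64(243), np.int64(402), 2) 
302 (np.int64(243), np.int64(402), 3) (np.int64(393), np.int64(400), 4)
312 (np.int64(243), np.int64(402), 4) (np.int64(357), np.int64(399), 18)
322 (np.int64(243), np.int64(402), 6) (np.int64(246), np.int64(399), 38)
332 (np.int64(243), np.int64(402), 6) (np.int64(340), np.int64(398), 33)
342  (np.int64(256), np.int64(402), 107)
```

Run:
```python
from h import *
c=load('w7'); g=c['color'].astype(int)
for r in range(236,300,4): print(r,g[r,324].tolist(),g[r,306].tolist(), [g[r,k].sum() for k in range(296,354,4)])
s=load('sd7'); print([ (k,s['color'][259,k].tolist()) for k in range(276,322,3)])
sc=load('s7'); print('scene cap pred',proj(sc,[.4845,.273,.15]))
```

```text
236 [49, 39, 31] [43, 36, 30] [np.int64(276), np.int64(272), np.int64(426), np.int64(135), np.int64(131), np.int64(126), np.int64(143), np.int64(119), np.int64(123), np.int64(127), np.int64(126), np.int64(119), np.int64(448), np.int64(268), np.int64(268)]
240 [54, 45, 40] [50, 44, 38] [np.int64(282), np.int64(276), np.int64(249), np.int64(134), np.int64(123), np.int64(136), np.int64(147), np.int64(139), np.int64(153), np.int64(139), np.int64(124), np.int64(131), np.int64(179), np.int64(258), np.int64(258)]
244 [61, 52, 48] [51, 44, 42] [np.int64(279), np.int64(282), np.int64(136), np.int64(141), np.int64(144), np.int64(142), np.int64(166), np.int64(161), np.int64(142), np.int64(138), np.int64(133), np.int64(129), np.int64(111), np.int64(263), np.int64(261)]
248 [93, 89, 86] [53, 47, 40] [np.int64(287), np.int64(290), np.int64(127), np.int64(149), np.int64(163), np.int64(254), np.int64(264), np.int64(268), np.int64(259), np.int64(252), np.int64(161), np.int64(148), np.int64(111), np.int64(267), np.int64(254)]
252 [142, 137, 137] [54, 50, 46] [np.int64(295), np.int64(298), np.int64(140
[... 2719 characters left out ...]
int64(522), np.int64(517), np.int64(511), np.int64(513), np.int64(512)]
296 [176, 172, 160] [176, 172, 161] [np.int64(508), np.int64(522), np.int64(511), np.int64(507), np.int64(516), np.int64(531), np.int64(512), np.int64(508), np.int64(536), np.int64(534), np.int64(525), np.int64(506), np.int64(526), np.int64(487), np.int64(524)]
[(276, [16, 17, 18]), (279, [17, 18, 19]), (282, [14, 14, 15]), (285, [10, 10, 10]), (288, [7, 8, 10]), (291, [8, 7, 9]), (294, [9, 9, 11]), (297, [9, 9, 10]), (300, [7, 9, 8]), (303, [7, 8, 9]), (306, [10, 10, 11]), (309, [12, 11, 12]), (312, [12, 11, 12]), (315, [10, 11, 10]), (318, [10, 11, 11]), (321, [11, 12, 13])]
scene cap pred [[443.73764547 242.9425005 ]]
```

Call:
{"fn": "play_rows", "kwargs": {"gripper": [-0.5, -0.5, -0.5, -0.5, -0.5, -0.5, -0.5, -0.5], "delta_pos": [[0, 0, 1.5], [0, 0, 3.5], [0, 0, 5.5], [0, 0, 7.5], [0, 0, 9], [0, 0, 10], [0, 0, 10.7], [0, 0, 10.7]], "turn": [[0, 0, 0], [0, 0, 0], [0, 0, 0], [0, 0, 0], [0, 0, 0], [0, 0, 0], [0, 0, 0], [0, 0, 0]]}}

```text
time: 17.48
position: [0.4847, 0.2732, 0.0625]
tool_rot: [0.673, 0.74, -0.0, -0.0]
ft_force: [-0.7, -0.1, 0.1]
grip_width: 0.0653
grip_force: 0.0
```

Call:
{"fn": "play_rows", "kwargs": {"gripper": [0, 0.2, 0.35, 0.5, 1, 1, 1, 1, 1], "delta_pos": [[0, 0, 0], [0, 0, 0], [0, 0, 0], [0, 0, 0], [0, 0, 0], [0, 0, 0], [0, 0, 0], [0, 0, 0], [0, 0, 0]], "turn": [[0, 0, 0], [0, 0, 0], [0, 0, 0], [0, 0, 0], [0, 0, 0], [0, 0, 0], [0, 0, 0], [0, 0, 0], [0, 0, 0]], "squeeze": 40}}

```text
time: 18.6
position: [0.4851, 0.2733, 0.0629]
tool_rot: [0.673, 0.74, 0.0, 0.0]
ft_force: [0.8, -0.8, 0.9]
grip_width: 0.0253
grip_force: 40.0
```

Call:
{"fn": "play_rows", "kwargs": {"gripper": [1, 1, 1, 1, 1, 1, 1, 1], "delta_pos": [[0, 0, -0.5], [0, 0, -1.5], [0, 0, -3], [0, 0, -5], [0, 0, -7.5], [0, 0, -9.5], [0, 0, -11], [0, 0, -11]], "turn": [[0, 0, 0], [0, 0, 0], [0, 0, 0], [0, 0, 0], [0, 0, 0], [0, 0, 0], [0, 0, 0], [0, 0, 0]]}}

```text
time: 19.6
position: [0.4857, 0.2736, 0.1745]
tool_rot: [0.673, 0.74, 0.001, 0.001]
ft_force: [-0.8, 0.2, -2.2]
grip_width: 0.0253
grip_force: 40.0
```

Call:
{"fn": "play_rows", "kwargs": {"gripper": [1, 1, 1, 1, 1, 1, 1, 1, 1, 1, 1, 1], "delta_pos": [[-1, 0, 0], [-3, -0.1, 0], [-6, -0.3, 0], [-9.5, -0.5, 0], [-13, -0.6, 0], [-16.5, -0.8, 0], [-20, -1, 0], [-23, -1.1, 0], [-25.5, -1.2, 0], [-26.8, -1.3, 0], [-27.2, -1.3, 0], [-27.2, -1.3, 0]], "turn": [[0, 0, 0], [0, 0, 0], [0, 0, 0], [0, 0, 0], [0, 0, 0], [0, 0, 0], [0, 0, 0], [0, 0, 0], [0, 0, 0], [0, 0, 0], [0, 0, 0], [0, 0, 0]]}}

```text
time: 21.1
position: [0.4974, 0.0014, 0.1727]
tool_rot: [0.673, 0.74, -0.0, -0.0]
ft_force: [-0.1, 0.9, -1.8]
grip_width: 0.0253
grip_force: 40.0
```

Run:
```python
from h import *
o=robot.get_obs(); p=o['position'];print(p,o['tool_rot'],o['ft_force'],o['grip_width'])
w=snap('wrist','w8'); sc=snap('scene','s8'); s=snap('side','sd8')
R=lambda im,a,b,c,d: cv2.resize(im[a:b,c:d],(400,300),interpolation=cv2.INTER_CUBIC)
m=np.vstack([np.hstack([R(s['color'],190,280,250,370),R(load('sd6')['color'],225,285,260,340)]),np.hstack([R(load('s7')['color'],235,310,270,370),R(w['color'],60,420,80,560)])])
cv2.imwrite('pics/c8.png',(((m/255.)**.6)*255).astype('uint8')[:,:,::-1])
tip=p+[0,0,-.0529]
print('tip',tip); 
for n,c in(('side',s),('scene',sc),('wrist',w)): print(n,'tip',proj(c,tip).round(1),'origin',proj(c,p+[0,0,.0071]).round(1),'pad',proj(c,[.4982,.0014,.026]).round(1))
for n in('sd6','s7'): print(n,[proj(load(n),[.532+a*.9954,.0047+a*.0958,.026]).round(1).tolist() for a in(-.034,0,.034)])
```

```text
[0.49740627 0.00144413 0.17268633] [ 6.72820487e-01  7.39805697e-01 -2.54726580e-05 -3.50773426e-04] [-0.10596051  0.94809289 -1.83249159] 0.025278636330393695
tip [0.49740627 0.00144413 0.11978633]
side tip [[312.4 231.3]] origin [[311.9 212.5]] pad [[312.8 258. ]]
scene tip [[320.5 238.8]] origin [[321.  224.5]] pad [[319.8 259. ]]
wrist tip [[323.6 249.1]] origin [[323.7 286.7]] pad [[324.4 214.9]]
sd6 [[[312.8, 258.0]], [[298.8, 257.8]], [[284.8, 257.6]]]
s7 [[[319.9, 259.0]], [[319.2, 271.3]], [[318.5, 284.0]]]
```

View pics/c8.png

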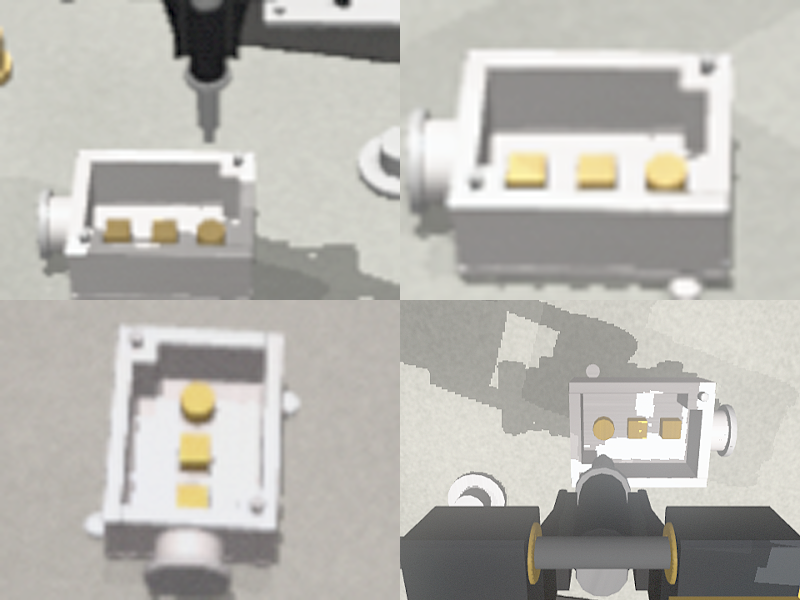

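The round pad is the one on the −x side, away from the port: (666,165) in the upper right tile, (197,397) in the lower left and (603,427) in the lower right. The other two pads are square. The probe hangs vertical with its tip at (209,141) in the upper left tile. All of these match the predicted points within about 2 px.

Call:
{"fn": "play_rows", "kwargs": {"gripper": [1, 1, 1, 1, 1, 1, 1, 1, 1, 1, 1], "delta_pos": [[0.05, 0.05, 1], [0.05, 0.05, 2.5], [0.05, 0.05, 4], [0.05, 0.05, 5.5], [0.05, 0.05, 6.8], [0.05, 0.05, 7.8], [0.05, 0.05, 8.4], [0.05, 0.05, 8.8], [0.05, 0.05, 9], [0.05, 0.05, 9], [0.05, 0.05, 9]], "turn": [[0, 0, 0], [0, 0, 0], [0, 0, 0], [0, 0, 0], [0, 0, 0], [0, 0, 0], [0, 0, 0], [0, 0, 0], [0, 0, 0], [0, 0, 0], [0, 0, 0]]}}

```text
time: 22.62
position: [0.4984, 0.0018, 0.0831]
tool_rot: [0.673, 0.74, 0.0, 0.0]
ft_force: [-0.8, -0.7, -0.5]
grip_width: 0.0251
grip_force: 40.0
```

Run:
```python
from h import *
o=robot.get_obs(); print(o['position'],o['ft_force'],o['moment'],o['grip_width'])
```

```text
[0.49837334 0.00176806 0.08311491] [-0.84864799 -0.65070264 -0.51728116] [ 0.06208504 -0.01499818 -0.02113676] 0.02512441912344107
```

Call:
{"fn": "play_rows", "kwargs": {"gripper": [1, 1, 1, 1, 1], "delta_pos": [[0, 0, 0.15], [0, 0, 0.3], [0, 0, 0.4], [0, 0, 0.4], [0, 0, 0.4]], "turn": [[0, 0, 0], [0, 0, 0], [0, 0, 0], [0, 0, 0], [0, 0, 0]]}}

```text
time: 23.25
position: [0.4981, 0.0018, 0.0789]
tool_rot: [0.673, 0.74, -0.0, -0.0]
ft_force: [-0.4, -0.2, -1.0]
grip_width: 0.0253
grip_force: 40.0
```

Call:
{"fn": "play_rows", "kwargs": {"gripper": [1, 1, 1, 1], "delta_pos": [[0, 0, 0.1], [0, 0, 0.2], [0, 0, 0.2], [0, 0, 0.2]], "turn": [[0, 0, 0], [0, 0, 0], [0, 0, 0], [0, 0, 0]]}}

```text
time: 23.75
position: [0.4982, 0.0018, 0.0769]
tool_rot: [0.673, 0.74, -0.0, 0.0]
ft_force: [-0.9, 0.9, 0.7]
grip_width: 0.0251
grip_force: 40.0
```

Call:
{"fn": "play_rows", "kwargs": {"gripper": [1, 1, 1, 1], "delta_pos": [[0, 0, 0.1], [0, 0, 0.2], [0, 0, 0.2], [0, 0, 0.2]], "turn": [[0, 0, 0], [0, 0, 0], [0, 0, 0], [0, 0, 0]]}}

```text
time: 24.25
position: [0.4982, 0.0018, 0.0749]
tool_rot: [0.673, 0.74, 0.0, 0.0]
ft_force: [-0.4, -0.3, 1.7]
grip_width: 0.0255
grip_force: 40.0
```

Run:
```python
from h import *
F=[]
for i in range(6):
    robot.camera('side'); o=robot.get_obs(); F.append([*o['ft_force'],*o['position'],*o['moment']])
print(np.mean(F,0).round(4),np.std(F,0).round(3))
```

```text
[-0.6705 -0.1901  1.7705  0.4982  0.0018  0.0749  0.025   0.1516 -0.0126] [0.422 0.428 0.231 0.    0.    0.    0.027 0.024 0.024]
```

Pushing 4 mm past the expected contact adds about 3.7 N, which fits the spring law at 4–5 mm in on the pad's height. I'm handing in.

```bash
python3 -c "
from rig import robot
print(robot.hand_in()); o=robot.get_obs(); print(o['time'],o['ft_force'],o['grip_force'])"
```

```text
the job is handed in; nothing more can be done
None
the job is handed in; nothing more can be done
```

I handed the job in at about 25 s: the cover lies flat and released on the mat, and the gripped probe stands upright on the round pad with its spring tip about 4–5 mm in (about 3.7 N); no verdict was returned.

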